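Set out mixed pastries on their platters

ROBOT

A 6-joint arm with a two-finger parallel gripper is mounted at the origin on the work surface. World frame = base frame: x ahead of the robot, y to its left, z up, the work surface at z = 0. Lengths are in m, angles in rad, forces in N, time in s.
With the tool pointing down it reaches from about 0.35 to 0.975 m from the base axis. Payload 4.9 kg.
Tool frame: the origin (TCP) lies between the finger pads; the fingertips stand 17 mm ahead of it and the grasp point (between the pads) lies 2 mm behind it (manip.nose_length is the distance from the TCP to the fingertips, in m); z points along the fingers, y is the line along which they close (so a half turn about z gives the same grasp; the last joint's range is limited). The gripper opens to 85 mm and grips with 20 to 120 N. Pads are 22 mm wide; open, the fingers measure 114 mm over their backs; the gripper's body (76 mm by 85 mm) begins 54 mm behind the grasp point. The pads swing forward as they close: fully open they stand 13 mm farther back than shut.
Start: joints at [1.01, 0.053, 1.613, -0, 1.476, -0.119], TCP at [0.267, 0.565, 0.248] pointing down, gripper open.
Joint ranges: [-3.01, 3.01], [-1.01, 2.22], [0.06, 2.58], [-1.02, 4.17], [0.09, 2.62], [-3.14, 3.14]. Speed limits (rad/s): [2.57, 2.57, 3.14, 3.14, 3.14, 3.14].

INTERFACE

Orientations are given as a unit quaternion [w, x, y, z].
In Python, from plant import manip gives the robot as it stands. The module is installed in compiled form; this text tells all that it offers.
- The arm moves only by the tool apply_moves, never from a script. Its argument "moves" is a list of rows, each a list of 3 entries, a list of its own where there are three numbers: the turn, a rotation vector about the tool's x, y, z in rad, then the shift along the tool's x, y, z in cm, then the closure, from -1 (fully open) to 1 (shut), so that 0 is half open. A call has 1 to 20 rows; each row is the pose to reach, as a shift and turn from the pose commanded when the call began, along the tool's axes at that moment; what a row does not reach only later rows make up. A row lasts 1/10 s, in which the tool goes at most 50 mm and 8.59 degrees, less where a joint would pass 70% of its speed; a pose out of reach is approached as far as the arm can. A call with a gripper value outside its range is refused whole. The fingers move at their own pace and stop on an object; the grip force is fixed at half the most. Time passes only in rows, so rows that repeat a pose let the fingers close. It gives the time, the measured TCP pose, the force, the opening and the grip force at its end, in the units of the state.
- manip.state(): the state, without advancing time (a new reading comes with each control period).
- manip.grab_frame(name): name is "scene" or "top" or "wrist"; returns a dict with "image" (420x560x3 uint8, red, green, blue), "K" (3x3 intrinsics, pixels), "k1" (the pictures are not rectified: a ray, as slopes to the right and down, at radius r is drawn at 1 + k1 r^2 times it, then the intrinsics apply), "rvec" (rotation vector, rad) and "tvec" (3), from world to camera coordinates, as OpenCV has them. Camera axes: x right, y down, z forward; pixel columns grow to the right and rows downward; lengths in m; the calibration is good to about 2 mm. A picture is of the moment at which its call begins. There is no depth.
- manip.job_done(): hands the job in; it is judged then, once.
Trained networks look in a picture, given as the dict that the camera call returned (one of the last four; its "shot" number tells which), for a name from the list of things; names that differ only in an ending like _2 or _b are one class to them, and where a whole thing is asked for, a point or a joint stands for the part that bears it (a point fixed in the world has none). Each returns a list of dicts, best first, with "score" (0 to 1); they miss things now and then, are a little off and sometimes report something else, mostly with a low value. They report only what shows in the picture. A call takes as long as a camera call. They do not tell look-alikes from the thing itself.
- manip.look_for(picture, label): "location" ([x, y, z] in m, in the coordinates of the camera as it stood for that picture, good to about 4 mm: the middle of the surface that is visible of it).
- manip.silhouettes(picture, label): "pixels" (420x560 bool, what is visible of it).
- manip.spot_point(picture, label): "location" ([x, y, z] in m, in the coordinates of the camera as it stood for that picture, good to about 4 mm: a listed point, or the origin of a listed thing).
The state is a dict: "time": time; "joint_pos": joint angles; "joint_vel": joint speeds; "joint_efforts": joint torques, N m; "tool_pos": TCP position; "tool_rot": TCP orientation; "contact_force": force on the tool from outside, world axes, zero at the start; "ft_torque": the same for the moment, N m; "gripper_width": opening from 0.0 (shut) to 1.0 (fully open); "grasp_force": force on a finger pad.
Only numpy, scipy, OpenCV 4.12 (cv2) and the standard library are available. Lean on these libraries where they do the work, as an engineer would, in place of code of your own. Each camera call takes 0.05 s, during which the arm holds its last target. There are 200 camera calls.

TASK

Set out the four pastries from the metal tray on the blue platters: each goes on the platter that already shows one of its own kind, lying flat in one row with it along the middle of the platter and turned the same way, with a small gap between neighbours. Put them down gently, without dropping them, and leave the pastries already on show where they are.

Things in the scene. Friction and masses are not known exactly. Their poses are not given: they have to be found in the camera images.
- tart_a_center (a point): round tartlet, fluted shortcrust shell with dark filling and nut crumbs, 50 mm across, 24 mm high, firm; one of two alike. It starts upright on the long aluminium tray nearest the robot (floor 3 mm above the counter, rim 12 mm above the counter, neighbours at least 25 mm off); weighs about 45 g. Point: its centre, half-way up; z axis up.
- tart_b_center (a point): round tartlet, fluted shortcrust shell with dark filling and nut crumbs, 50 mm across, 24 mm high, firm; the other of two alike. It starts upright on the long aluminium tray nearest the robot (floor 3 mm above the counter, rim 12 mm above the counter, neighbours at least 25 mm off); weighs about 45 g. Point: its centre, half-way up; z axis up.
- finger_center (a point): finger tart, same dough and filling, oblong with rounded ends, 90 mm long, 30 mm wide, 24 mm high, firm. It starts upright on the long aluminium tray nearest the robot (floor 3 mm above the counter, rim 12 mm above the counter, neighbours at least 25 mm off); weighs about 50 g. Point: its centre, half-way up; x axis along its length, z up.
- slice_center (a point): square layered slice, 50 x 50 mm, 30 mm high, firm. It starts upright on the long aluminium tray nearest the robot (floor 3 mm above the counter, rim 12 mm above the counter, neighbours at least 25 mm off); weighs about 75 g. Point: its centre, half-way up; x and y axes square to its sides, z up.
- platter_tarts: dark blue serving platter already showing one round tartlet near the middle of the row, with a free place on either side of it; fixed; all three platters are alike. Origin: centre of its underside, on the counter. Flat floor 116 mm along its x axis by 206 mm along its long y axis, 5 mm above the counter; flared rim outside that floor, 12 mm high. The row runs along its y axis through the centre (x = 0).
- platter_fingers: dark blue serving platter already showing one finger tart, lying across the platter; fixed; all three platters are alike. Origin: centre of its underside, on the counter. Flat floor 116 mm along its x axis by 206 mm along its long y axis, 5 mm above the counter; flared rim outside that floor, 12 mm high. The row runs along its y axis through the centre (x = 0).
- platter_slices: dark blue serving platter already showing one square slice; fixed; all three platters are alike. Origin: centre of its underside, on the counter. Flat floor 116 mm along its x axis by 206 mm along its long y axis, 5 mm above the counter; flared rim outside that floor, 12 mm high. The row runs along its y axis through the centre (x = 0).
- shown_tarts_center (a point): round tartlet, fluted shortcrust shell with dark filling and nut crumbs, 50 mm across, 24 mm high, firm, already on its platter, loose, within 5 mm of the platter's centre. Point: its centre, half-way up.
- shown_fingers_center (a point): finger tart, same dough and filling, oblong with rounded ends, 90 mm long, 30 mm wide, 24 mm high, firm, already on its platter, loose, in the row up to 45 mm off the middle, so that the roomier side takes the next one. Its length (x axis) lies along the platter's short x axis. Point: its centre, half-way up.
- shown_slices_center (a point): square layered slice, 50 x 50 mm, 30 mm high, firm, already on its platter, loose, in the row up to 45 mm off the middle, so that the roomier side takes the next one. Its sides are square to the platter's. Point: its centre, half-way up.
Not all that is in view belongs to the job. What is shaped like the part that bears finger_center but green is not meant.

How it is judged:
By the outcome, as a careful person would: the job done as asked, in the order asked, and still so for the second after the job is handed in, with the robot touching nothing.
It also fails if it takes over 93 s, if anything falls off the work surface, if the arm or the gripper's body presses on something with over 40 N, if the wrist force passes 120 N, or if a joint passes its speed limit or range.

## Working session

There is one attempt and no reset: what is moved stays moved. The work goes in short steps, Python scripts to look and compute and a tool call to move; the robot and the scene stay as the last step left them, time stands still between calls to the robot, and variables do not carry over. Pictures are saved under pics/ and viewed, at most 14 in all, crops included, and the job is handed in when it is done.

Besides the shell and the picture viewer there is one more tool, called after "Request:" as a command line: name --argument value ..., lists and objects as JSON in quotes. apply_moves: Moves the arm, as the interface text tells. Its arguments: {"type":"object","properties":{"moves":{"type":"array"}},"required":["moves"]}

```bash
mkdir -p pics; cat > h.py <<'E'
import numpy as np, cv2
from scipy.spatial.transform import Rotation as R
from plant import manip
def cam2w(f,p):
    Rm=cv2.Rodrigues(np.array(f["rvec"],float))[0]
    return Rm.T@(np.array(p,float)-np.array(f["tvec"],float).ravel())
def px2w(f,uv,z):
    K=np.array(f["K"]);d=(np.array(uv,float)-K[:2,2])/[K[0,0],K[1,1]]
    u=d.copy()
    for _ in range(20): u=d/(1+f["k1"]*(u@u))
    Rm=cv2.Rodrigues(np.array(f["rvec"],float))[0]
    o=-Rm.T@np.array(f["tvec"],float).ravel(); r=Rm.T@np.array([u[0],u[1],1.])
    return o+r*(z-o[2])/r[2]
def w2px(f,p):
    Rm=cv2.Rodrigues(np.array(f["rvec"],float))[0]
    c=Rm@np.array(p,float)+np.array(f["tvec"],float).ravel(); u=c[:2]/c[2]; u=u*(1+f["k1"]*(u@u))
    K=np.array(f["K"]); return u*[K[0,0],K[1,1]]+K[:2,2]
def save(f,n): cv2.imwrite("pics/"+n+".png",cv2.cvtColor(f["image"],cv2.COLOR_RGB2BGR))
E
python3 - <<'E'
from h import *
for c in("top","scene"):
    f=manip.grab_frame(c); save(f,c+"0")
    if c=="scene": continue
    for l in ["tart_a_center","finger_center","slice_center","platter_tarts","platter_fingers","platter_slices","shown_tarts_center","shown_fingers_center","shown_slices_center"]:
        for d in manip.spot_point(f,l):
            w=cam2w(f,d["location"]); print(l,round(d["score"],2),w.round(4),w2px(f,w).round())
s=manip.state();print(s["tool_pos"],s["tool_rot"],s["time"],s["gripper_width"])
E
```

```text
tart_a_center 0.55 [0.4539 0.1095 0.0161] [235. 194.]
finger_center 0.96 [ 0.1695 -0.3255  0.0141] [393. 297.]
finger_center 0.55 [ 0.4603 -0.0986  0.0165] [309. 192.]
finger_center 0.52 [0.6567 0.0036 0.0173] [273. 123.]
slice_center 0.86 [ 0.4502 -0.2077  0.0192] [349. 195.]
slice_center 0.25 [ 0.4475 -0.0044  0.0138] [276. 196.]
platter_tarts 0.93 [ 0.6551  0.0021 -0.0007] [274. 126.]
platter_fingers 0.85 [ 0.6236  0.2639 -0.0012] [184. 137.]
platter_slices 0.71 [ 0.6082 -0.2572  0.0007] [364. 141.]
platter_slices 0.69 [0.6169 0.2481 0.0189] [187. 137.]
shown_tarts_center 0.57 [0.6539 0.0032 0.0154] [273. 124.]
shown_fingers_center 0.73 [0.6191 0.2489 0.0189] [187. 136.]
shown_slices_center 0.8 [ 0.6108 -0.2885  0.0192] [376. 139.]
[0.26721856 0.56496101 0.24828817] [-1.02222385e-05  2.19111607e-01  9.75699802e-01 -1.97854492e-05] 0.55 0.9985780065021181
```

View pics/top0.png

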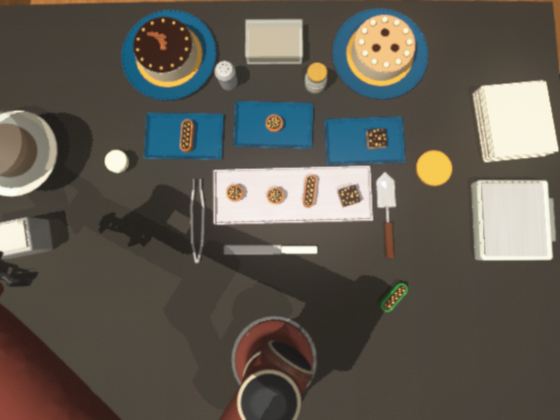

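View pics/scene0.png

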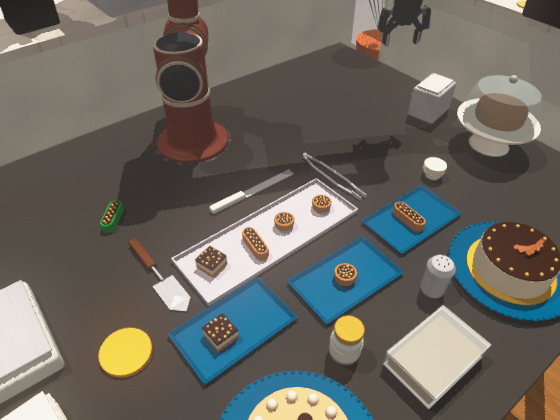

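Both views agree. On the tray from left to right are a tart (235,192), a tart (276,195), the finger (310,190) and the slice (349,195). The platters are fingers (184,136), tarts (274,125) and slices (365,140), and the green decoy at (394,297) is to be ignored. Next I'll survey with the wrist camera.

Request:
apply_moves --moves '[[[0,0,-0.15],[-12,-10,-8],-1],[[0,0,-0.3],[-24,-20,-15],-1],[[0,0,-0.442],[-36,-30,-15],-1],[[0,0,-0.442],[-47,-40.3,-15],-1],[[0,0,-0.442],[-47,-40.3,-15],-1],[[0,0,-0.442],[-47,-40.3,-15],-1],[[0,0,-0.442],[-47,-40.3,-15],-1],[[0,0,-0.442],[-47,-40.3,-15],-1],[[0,0,-0.442],[-47,-40.3,-15],-1],[[0,0,-0.442],[-47,-40.3,-15],-1],[[0,0,-0.442],[-47,-40.3,-15],-1],[[0,0,-0.442],[-47,-40.3,-15],-1],[[0,0,-0.442],[-47,-40.3,-15],-1],[[0,0,-0.442],[-47,-40.3,-15],-1],[[0,0,-0.442],[-47,-40.3,-15],-1],[[0,0,-0.442],[-47,-40.3,-15],-1],[[0,0,-0.442],[-47,-40.3,-15],-1]]'

```text
time: 2.25
tool_pos: [0.5194, 0.001, 0.3981]
tool_rot: [-0.0, -0.001, 1.0, 0.0]
contact_force: [0.4, 0.4, -0.2]
gripper_width: 1.001
grasp_force: 0.0
```

```bash
python3 - <<'E'
from h import *
f=manip.grab_frame("wrist"); save(f,"w1")
Rm=cv2.Rodrigues(np.array(f["rvec"],float))[0]
print("cam",-Rm.T@np.array(f["tvec"]).ravel(),Rm.T[:,2])
for l in ["tart_a_center","finger_center","slice_center","platter_tarts","platter_fingers","platter_slices"]:
    for d in manip.spot_point(f,l):
        w=cam2w(f,d["location"]); print(l,round(d["score"],2),w.round(4),w2px(f,w).round())
s=manip.state();print(s["tool_pos"],s["tool_rot"],s["time"],s["joint_pos"])
E
```

```text
cam [0.44980708 0.00141619 0.52323114] [ 0.2773583  -0.00104603 -0.96076599]
tart_a_center 0.73 [0.4594 0.1095 0.013 ] [341. 136.]
finger_center 0.81 [ 0.4605 -0.0966  0.011 ] [219. 136.]
finger_center 0.71 [ 0.627   0.2598 -0.0046] [412. 227.]
slice_center 0.79 [ 0.4487 -0.2076  0.0169] [153. 129.]
platter_tarts 0.96 [ 6.551e-01  1.000e-03 -6.000e-04] [277. 241.]
platter_fingers 0.92 [ 0.6232  0.2645 -0.0017] [416. 226.]
platter_slices 0.83 [ 0.6114 -0.262  -0.0018] [138. 219.]
[5.19688029e-01 8.56160609e-05 3.98310980e-01] [ 2.45604622e-05 -4.16234586e-04  9.99999913e-01  5.37100642e-06] 2.6 [-1.43111837e-01 -2.43839526e-01  1.64437532e+00  1.79165269e-05
  1.74100978e+00 -1.71473760e+00]
```

View pics/w1.png

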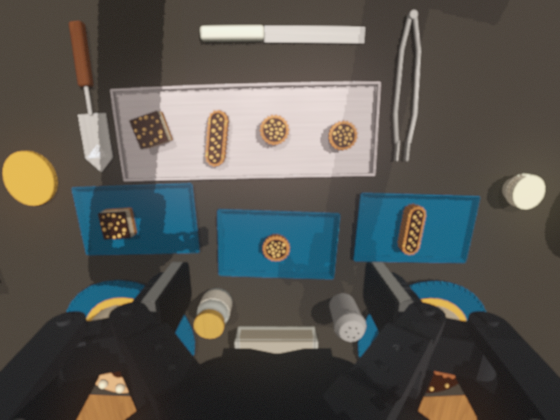

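The wrist view shows everything: the tray items at (150,130), (217,138), (274,130) and (343,135), and the platters at (138,219), (277,245) and (416,228). I'll measure poses from masks.

```bash
cat > m.py <<'E'
from h import *
def rect(f,mask,z):
    c=max(cv2.findContours(mask.astype(np.uint8),cv2.RETR_EXTERNAL,cv2.CHAIN_APPROX_NONE)[0],key=cv2.contourArea)
    p=np.array([px2w(f,q,z)[:2] for q in c[:,0]],np.float32)*1000
    return cv2.minAreaRect(cv2.convexHull(p)),c
def rs(r): return "c",np.round(r[0],1),"size",np.round(r[1],1),"ang",round(r[2],1)
E
python3 - <<'E'
from m import *
f=manip.grab_frame("wrist"); im=f["image"]
hsv=cv2.cvtColor(im,cv2.COLOR_RGB2HSV)
blue=cv2.inRange(hsv,(95,120,40),(120,255,255))
cv2.imwrite("pics/b.png",blue)
n,lab,st,ce=cv2.connectedComponentsWithStats(blue)
for i in range(1,n):
    if st[i,4]>3000: print("platter px",ce[i].round(),st[i,4],*rs(rect(f,lab==i,.012)[0]))
for l,z in[("tart_a_center",.027),("finger_center",.027),("slice_center",.033)]:
    for d in manip.silhouettes(f,l):
        m=d["pixels"]
        if m.sum()<50: continue
        r,c=rect(f,m,z); print(l,round(d["score"],2),c.mean(0).round(),*rs(r))
E
```

```text
platter px [140. 219.] 6797 c [ 610.5 -258.3] size [132.7 224.7] ang 1.8
platter px [415. 227.] 6742 c [625.5 257.8] size [223.5 133.5] ang 88.9
platter px [278. 243.] 7222 c [657.9   1.4] size [223.5 133.2] ang 88.3
tart_a_center 0.72 [[343. 135.]] c [457.2 109. ] size [48.2 47.8] ang 2.6
finger_center 0.58 [[217. 137.]] c [464.  -97.1] size [36.8 89.9] ang 82.5
slice_center 0.67 [[151. 129.]] c [ 449.1 -203.9] size [53.  60.3] ang 18.3
slice_center 0.27 [[411. 228.]] c [618.3 239.4] size [41.8 93.5] ang 85.4
```

```bash
cat >> m.py <<'E'
def ortho(f,x0,x1,y0,y1,s,z):
    # rows: x decreasing downward; cols: y decreasing rightwards (world seen from above, x up)
    xs=np.arange(x1,x0,-s); ys=np.arange(y1,y0,-s)
    Y,X=np.meshgrid(ys,xs); P=np.stack([X.ravel(),Y.ravel(),np.full(X.size,z)],1)
    Rm=cv2.Rodrigues(np.array(f["rvec"],float))[0]
    C=P@Rm.T+np.array(f["tvec"],float).ravel(); u=C[:,:2]/C[:,2:]; u=u*(1+f["k1"]*(u**2).sum(1,keepdims=True))
    K=np.array(f["K"]); p=(u*[K[0,0],K[1,1]]+K[:2,2]).astype(np.float32).reshape(X.shape+(2,))
    return cv2.remap(f["image"],p[...,0],p[...,1],cv2.INTER_CUBIC)
E
python3 - <<'E'
from m import *
f=manip.grab_frame("wrist")
o=ortho(f,.38,.74,-.40,.39,.001,.028)
o=cv2.cvtColor(o,cv2.COLOR_RGB2BGR)
cv2.imwrite("pics/o1.png",o)
E
```

```text
(no output)
```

View pics/o1.png

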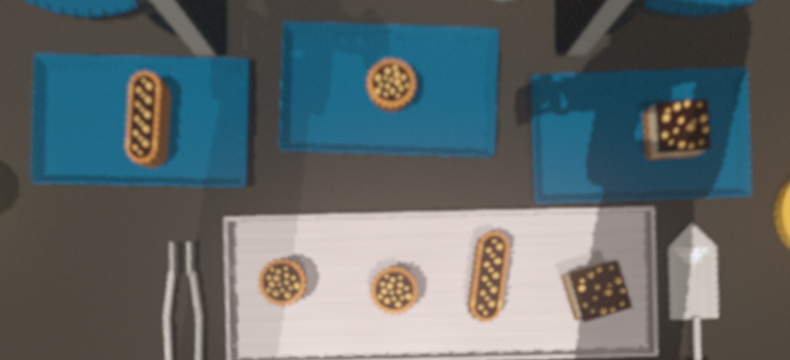

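The rectified view (1 mm/px) gives the tray tarts at (283,281) and (395,289), the finger at (489,275) with yaw about -6°, and the slice at (601,291) with yaw about +16°. The shown pieces are at (148,117), (391,83) and (684,126). I'll hover over the middle tart first.

Request:
apply_moves --moves '[[[0,0,0.143],[2,-0.2,4],-0.65],[[0,0,0.286],[4,-0.5,8],-0.65],[[0,0,0.429],[6.9,-0.5,12],-0.65],[[0,0,0.571],[6.9,-0.5,16],-0.65],[[0,0,0.714],[6.9,-0.5,20],-0.65],[[0,0,0.857],[6.9,-0.5,24],-0.65],[[0,0,1.0],[6.9,-0.5,26],-0.65],[[0,0,1.143],[6.9,-0.5,26],-0.65],[[0,0,1.286],[6.9,-0.5,26],-0.65],[[0,0,1.429],[6.9,-0.5,26],-0.65],[[0,0,1.571],[6.9,-0.5,26],-0.65],[[0,0,1.571],[6.9,-0.5,26],-0.65],[[0,0,1.571],[6.9,-0.5,26],-0.65],[[0,0,1.571],[6.9,-0.5,26],-0.65]]'

```text
time: 4.25
tool_pos: [0.4508, -0.0053, 0.1384]
tool_rot: [0.0, 0.706, 0.708, 0.0]
contact_force: [0.2, -0.6, -0.3]
gripper_width: 0.825
grasp_force: 0.0
```

```bash
python3 - <<'E'
from m import *
f=manip.grab_frame("wrist")
o=ortho(f,.36,.56,-.20,.20,.0005,.027)
cv2.imwrite("pics/o2.png",cv2.cvtColor(o,cv2.COLOR_RGB2BGR))
s=manip.state();print(s["tool_pos"],s["tool_rot"],s["gripper_width"],s["joint_pos"])
for l in ["tart_a_center","finger_center"]:
    for d in manip.spot_point(f,l):
        w=cam2w(f,d["location"]); print(l,round(d["score"],2),w.round(4))
    for d in manip.silhouettes(f,l):
        if d["pixels"].sum()>50:
            r,c=rect(f,d["pixels"],.027); print(l,round(d["score"],2),*rs(r))
E
```

```text
[ 0.45082141 -0.00533521  0.13837368] [5.57185890e-05 7.06564219e-01 7.07648925e-01 1.09244045e-05] 0.8234434765045903 [-1.77135989e-01 -2.89281936e-01  2.11394629e+00 -4.71836689e-05
  1.31682433e+00 -1.78658141e-01]
tart_a_center 0.98 [0.4567 0.1092 0.0114]
tart_a_center 0.72 c [457.9 108.7] size [48.4 47.5] ang 57.3
tart_a_center 0.39 c [464.2 -92.7] size [46.2 91.8] ang 82.8
finger_center 0.78 [ 0.4607 -0.0918  0.0112]
finger_center 0.74 c [464.  -92.4] size [45.3 92. ] ang 81.4
```

View pics/o2.png

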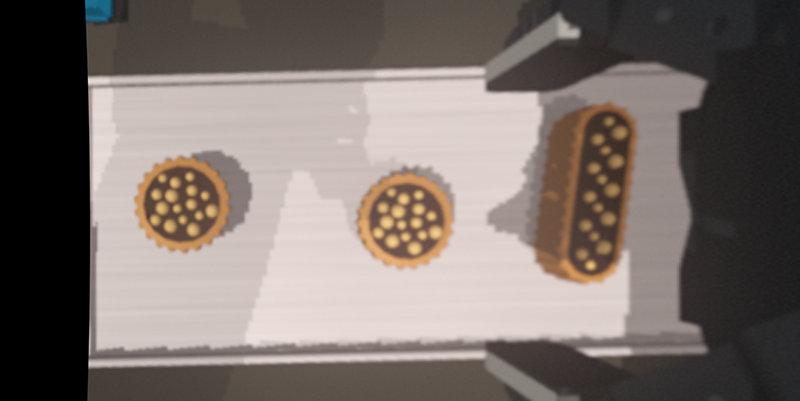

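Tarts are at (181,203) and (405,219), so a 2.5 mm correction is needed. Descend and grip the middle tart.

Request:
apply_moves --moves '[[[0,0,0],[0.25,0,4],-0.65],[[0,0,0],[0.25,0,7.5],-0.65],[[0,0,0],[0.25,0,10],-0.65],[[0,0,0],[0.25,0,11.5],-0.65],[[0,0,0],[0.25,0,11.5],-0.65],[[0,0,0],[0.25,0,11.5],0.4],[[0,0,0],[0.25,0,11.5],0.4],[[0,0,0],[0.25,0,11.5],0.4],[[0,0,0],[0.25,0,11.5],0.4],[[0,0,0],[0.25,0,11.5],0.4]]'

```text
time: 5.5
tool_pos: [0.4522, -0.003, 0.0249]
tool_rot: [0.001, 0.707, 0.707, 0.001]
contact_force: [-0.4, 0.5, 6.2]
gripper_width: 0.562
grasp_force: 62.3
```

Request:
apply_moves --moves '[[[0,0,0],[0,0,-1.5],0.4],[[0,0,0],[0,0,-5],0.4],[[0,0,0],[-1,2.5,-8.5],0.4],[[0,0,0],[-2,6.5,-8.5],0.4],[[0,0,0],[-3.5,11,-8.5],0.4],[[0,0,0],[-5,15.5,-8.5],0.4],[[0,0,0],[-5.9,19.5,-8.5],0.4],[[0,0,0],[-5.9,20.5,-8.5],0.4],[[0,0,0],[-5.9,20.5,-8.5],0.4],[[0,0,0],[-5.9,20.5,-8.5],0.4],[[0,0,0],[-5.9,20.5,-8.5],0.4]]'

```text
time: 6.6
tool_pos: [0.6542, -0.0612, 0.1079]
tool_rot: [-0.001, 0.707, 0.707, -0.0]
contact_force: [-0.4, 0.2, 0.1]
gripper_width: 0.565
grasp_force: 62.1
```

```bash
python3 - <<'E'
from m import *
f=manip.grab_frame("wrist")
s=manip.state();print(s["tool_pos"],s["contact_force"],s["gripper_width"])
a=cv2.cvtColor(f["image"],cv2.COLOR_RGB2BGR)
o=cv2.cvtColor(ortho(f,.56,.74,-.12,.12,.0005,.029),cv2.COLOR_RGB2BGR)
a=cv2.resize(a,(480,360)); 
cv2.imwrite("pics/p1.png",np.vstack([a[120:],o]))
E
```

```text
[ 0.65440293 -0.0612554   0.10816475] [-0.13430906  0.04233771 -1.05701766] 0.5596974787788259
```

View pics/p1.png

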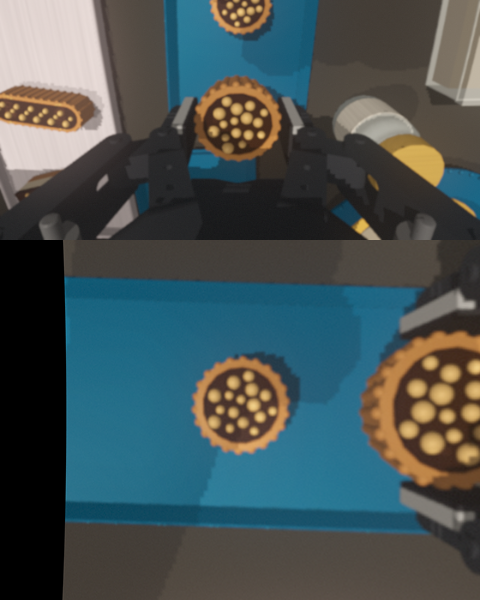

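The tart is held level and the shown tart is at (.6575, -.0005), so the 61 mm spacing is right. Lower it and release.

Request:
apply_moves --moves '[[[0,0,0],[0,0.15,4],0.4],[[0,0,0],[0,0.15,6.5],0.4],[[0,0,0],[0,0.15,7.5],0.4],[[0,0,0],[0,0.15,7.9],0.4],[[0,0,0],[0,0.15,8],0.4],[[0,0,0],[0,0.15,8],0.4]]'

```text
time: 7.25
tool_pos: [0.6583, -0.062, 0.03]
tool_rot: [0.001, 0.707, 0.707, 0.001]
contact_force: [0.5, -1.0, -0.2]
gripper_width: 0.558
grasp_force: 62.1
```

Request:
apply_moves --moves '[[[0,0,0],[0,0,0.1],0.4],[[0,0,0],[0,0,0.2],0.4],[[0,0,0],[0,0,0.2],0.4]]'

```text
time: 7.55
tool_pos: [0.6577, -0.0619, 0.0269]
tool_rot: [0.0, 0.707, 0.707, 0.0]
contact_force: [-0.4, 0.5, 0.6]
gripper_width: 0.558
grasp_force: 62.3
```

Request:
apply_moves --moves '[[[0,0,0],[0,0,0.1],0.4],[[0,0,0],[0,0,0.2],0.4],[[0,0,0],[0,0,0.2],0.4]]'

```text
time: 7.85
tool_pos: [0.6578, -0.0619, 0.0269]
tool_rot: [0.0, 0.707, 0.707, -0.0]
contact_force: [-6.3, 1.1, 11.0]
gripper_width: 0.565
grasp_force: 63.5
```

Contact is at TCP z=0.027. Release, raise, then go to the left tart at (.4585,.1095).

Request:
apply_moves --moves '[[[0,0,0],[0,0,-0.15],0.4],[[0,0,0],[0,0,-0.15],-0.1],[[0,0,0],[0,0,-0.15],-0.45],[[0,0,0],[0,0,-0.15],-0.5],[[0,0,0],[0,0,-0.15],-0.5],[[0,0,0],[0,0,-2],-0.5],[[0,0,0],[0,0,-5.5],-0.5],[[0,0,0],[0,0,-9],-0.6],[[0,0,0],[3,-3,-10],-0.65],[[0,0,0],[6,-6,-10],-0.65],[[0,0,0],[9.5,-9.5,-10],-0.65],[[0,0,0],[12.5,-13,-10],-0.65],[[0,0,0],[15.5,-16.5,-10],-0.65],[[0,0,0],[17,-19.7,-10],-0.65],[[0,0,0],[17,-19.7,-10],-0.65],[[0,0,0],[17,-19.7,-10],-0.65],[[0,0,0],[17,-19.7,-10],-0.65],[[0,0,0],[17,-19.7,-10],-0.65]]'

```text
time: 9.65
tool_pos: [0.4616, 0.1076, 0.1251]
tool_rot: [0.0, 0.708, 0.707, 0.0]
contact_force: [0.6, 0.0, 0.5]
gripper_width: 0.824
grasp_force: 0.0
```

```bash
python3 - <<'E'
from m import *
f=manip.grab_frame("wrist")
s=manip.state();print(s["tool_pos"],s["tool_rot"],s["contact_force"],s["gripper_width"],s["joint_pos"])
o=cv2.cvtColor(ortho(f,.38,.74,-.1,.2,.0005,.028),cv2.COLOR_RGB2BGR)
cv2.imwrite("pics/p2.png",cv2.resize(o,None,fx=.8,fy=.8,interpolation=cv2.INTER_AREA))
E
```

```text
[0.46139854 0.10762442 0.12480177] [2.42579156e-04 7.07540830e-01 7.06672388e-01 2.26235757e-04] [ 0.17733416  0.3473104  -0.58628656] 0.8235488018049382 [ 7.19406898e-02 -2.09020453e-01  2.07289109e+00 -7.42963325e-05
  1.27706244e+00  7.31903393e-02]
```

View pics/p2.png

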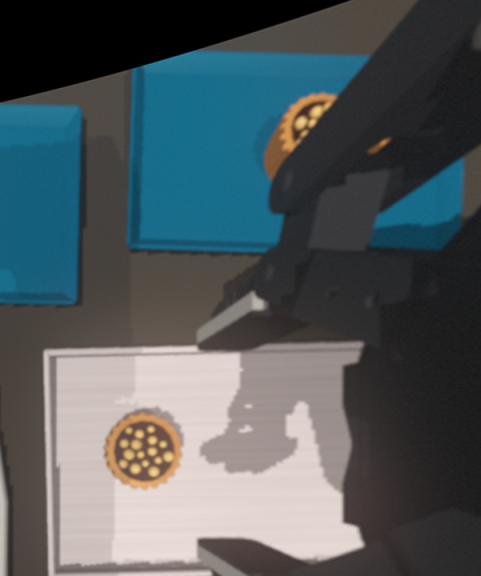

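The left tart is at (143,449) in the picture, i.e. (.459,.110). Grip it, then carry it to (.660,.061).

Request:
apply_moves --moves '[[[0,0,0],[0.24,-0.24,4],-0.65],[[0,0,0],[0.24,-0.24,7],-0.65],[[0,0,0],[0.24,-0.24,9],-0.65],[[0,0,0],[0.24,-0.24,10],-0.65],[[0,0,0],[0.24,-0.24,10],-0.65],[[0,0,0],[0.24,-0.24,10],0.4],[[0,0,0],[0.24,-0.24,10],0.4],[[0,0,0],[0.24,-0.24,10],0.4],[[0,0,0],[0.24,-0.24,10],0.4],[[0,0,0],[0.24,-0.24,10],0.4]]'

```text
time: 10.7
tool_pos: [0.4596, 0.1107, 0.0262]
tool_rot: [0.001, 0.707, 0.707, 0.001]
contact_force: [-0.1, 0.2, 6.2]
gripper_width: 0.562
grasp_force: 62.4
```

Request:
apply_moves --moves '[[[0,0,0],[0,0,-1.5],0.4],[[0,0,0],[0,0,-5],0.4],[[0,0,0],[-1,2.5,-7.5],0.4],[[0,0,0],[-2,6.5,-7.5],0.4],[[0,0,0],[-3,11,-7.5],0.4],[[0,0,0],[-4,15.5,-7.5],0.4],[[0,0,0],[-4.9,19,-7.5],0.4],[[0,0,0],[-4.9,20.1,-7.5],0.4],[[0,0,0],[-4.9,20.1,-7.5],0.4],[[0,0,0],[-4.9,20.1,-7.5],0.4],[[0,0,0],[-4.9,20.1,-7.5],0.4]]'

```text
time: 11.8
tool_pos: [0.6573, 0.0622, 0.0989]
tool_rot: [-0.001, 0.707, 0.707, -0.001]
contact_force: [-0.6, -0.1, -0.6]
gripper_width: 0.567
grasp_force: 62.0
```

```bash
python3 - <<'E'
from m import *
s=manip.state();print(s["tool_pos"],s["tool_rot"],s["contact_force"],s["gripper_width"],s["grasp_force"])
E
```

```text
[0.65728294 0.06216063 0.09889478] [-5.81874232e-04  7.06866833e-01  7.07346220e-01 -5.15908371e-04] [-0.59830031 -0.10635203 -0.59512186] 0.5672736686702042 62.00721502304077
```

Request:
apply_moves --moves '[[[0,0,0],[-0.1,0,3.5],0.4],[[0,0,0],[-0.1,0,5.8],0.4],[[0,0,0],[-0.1,0,6.7],0.4],[[0,0,0],[-0.1,0,6.9],0.4],[[0,0,0],[-0.1,0,6.9],0.4],[[0,0,0],[-0.1,0,6.9],0.4]]'

```text
time: 12.4
tool_pos: [0.6599, 0.0607, 0.0321]
tool_rot: [0.001, 0.707, 0.707, 0.001]
contact_force: [0.1, -0.4, 0.1]
gripper_width: 0.558
grasp_force: 61.9
```

Request:
apply_moves --moves '[[[0,0,0],[0,0,0.1],0.4],[[0,0,0],[0,0,0.1],0.4]]'

```text
time: 12.6
tool_pos: [0.6594, 0.0606, 0.0302]
tool_rot: [0.001, 0.707, 0.707, 0.0]
contact_force: [-0.4, -0.8, 0.5]
gripper_width: 0.563
grasp_force: 61.9
```

Request:
apply_moves --moves '[[[0,0,0],[0,0,0.1],0.4],[[0,0,0],[0,0,0.2],0.4],[[0,0,0],[0,0,0.2],0.4]]'

```text
time: 12.9
tool_pos: [0.6592, 0.0606, 0.0282]
tool_rot: [0.0, 0.707, 0.707, 0.0]
contact_force: [-1.5, 0.1, 4.6]
gripper_width: 0.562
grasp_force: 62.5
```

Request:
apply_moves --moves '[[[0,0,0],[0,0,-0.1],-0.1],[[0,0,0],[0,0,-0.1],-0.45],[[0,0,0],[0,0,-0.1],-0.5],[[0,0,0],[0,0,-0.1],-0.5],[[0,0,0],[0,0,-2],-0.5],[[0,0,0],[0,0,-6],-0.5],[[0,0,-0.144],[0,-1,-9.5],-0.5],[[0,0,-0.288],[-3,-4,-11.2],-0.5],[[0,0,-0.432],[-6,-7,-11.2],-0.4],[[0,0,-0.577],[-9,-10,-11.2],-0.3],[[0,0,-0.721],[-12,-13,-11.2],-0.3],[[0,0,-0.865],[-15,-16,-11.2],-0.3],[[0,0,-1.01],[-16.2,-19,-11.2],-0.3],[[0,0,-1.154],[-16.2,-19.6,-11.2],-0.3],[[0,0,-1.298],[-16.2,-19.6,-11.2],-0.3],[[0,0,-1.442],[-16.2,-19.6,-11.2],-0.3],[[0,0,-1.442],[-16.2,-19.6,-11.2],-0.3],[[0,0,-1.442],[-16.2,-19.6,-11.2],-0.3],[[0,0,-1.442],[-16.2,-19.6,-11.2],-0.3],[[0,0,-1.442],[-16.2,-19.6,-11.2],-0.3]]'

```text
time: 14.9
tool_pos: [0.463, -0.1014, 0.1395]
tool_rot: [0.0, 0.065, 0.998, -0.0]
contact_force: [0.3, 0.3, 0.7]
gripper_width: 0.651
grasp_force: 0.0
```

```bash
cat >> m.py <<'E'
def st():
    s=manip.state(); q=s["tool_rot"]; x=R.from_quat([q[1],q[2],q[3],q[0]]).as_matrix()[:,0]
    print("tcp",np.round(s["tool_pos"],4),"xang",np.degrees(np.arctan2(x[1],x[0])).round(2),"F",np.round(s["contact_force"],1),"w",round(s["gripper_width"],3),"t",s["time"],"j",np.round(s["joint_pos"],2))
E
python3 - <<'E'
from m import *
f=manip.grab_frame("wrist"); st()
o=cv2.cvtColor(ortho(f,.38,.70,-.35,.10,.0006,.028),cv2.COLOR_RGB2BGR)
cv2.imwrite("pics/p3.png",o)
E
```

```text
tcp [ 0.4629 -0.1013  0.1394] xang 172.58 F [ 0.2 -0.5 -1. ] w 0.649 t 14.95 j [-0.37 -0.23  2.06 -0.    1.31 -1.81]
```

View pics/p3.png

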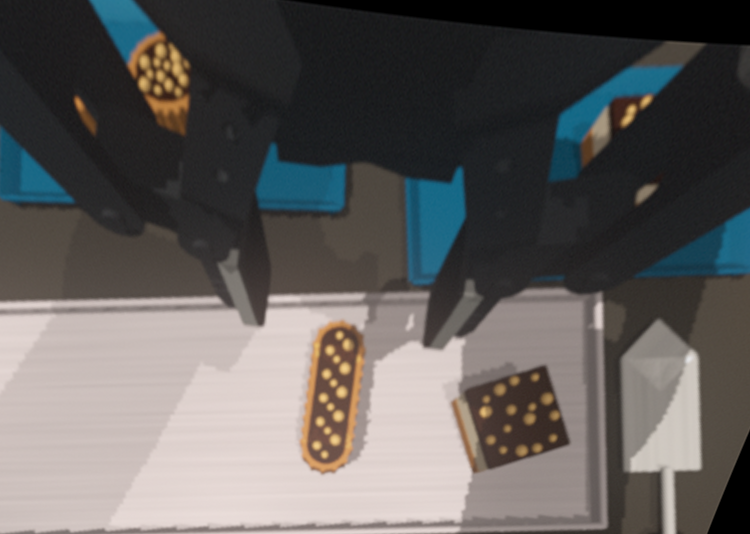

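Finger runs from (337,322) to (325,470), about 89 mm, centred at (.4624,-.0987) with yaw -5.5°. The slice top is centred at (516,417) with yaw 17.7°. Grip the finger.

Request:
apply_moves --moves '[[[0,0,-0.03],[0.08,0.24,4],-0.3],[[0,0,-0.03],[0.08,0.24,7.5],-0.3],[[0,0,-0.03],[0.08,0.24,10],-0.3],[[0,0,-0.03],[0.08,0.24,11.1],-0.3],[[0,0,-0.03],[0.08,0.24,11.1],-0.3],[[0,0,-0.03],[0.08,0.24,11.1],0.7],[[0,0,-0.03],[0.08,0.24,11.1],0.7],[[0,0,-0.03],[0.08,0.24,11.1],0.7],[[0,0,-0.03],[0.08,0.24,11.1],0.7],[[0,0,-0.03],[0.08,0.24,11.1],0.7]]'

```text
time: 15.95
tool_pos: [0.4641, -0.0996, 0.0305]
tool_rot: [0.002, 0.049, 0.999, -0.001]
contact_force: [-0.5, 0.4, 5.8]
gripper_width: 0.331
grasp_force: 59.6
```

```bash
python3 - <<'E'
from m import *
st()
E
```

```text
tcp [ 0.4641 -0.0996  0.0305] xang 174.34 F [-0.5  0.4  5.8] w 0.331 t 15.95 j [-0.37 -0.06  2.12  0.    1.08 -1.84]
```

Request:
apply_moves --moves '[[[0,0,0],[0,0,-1.5],0.7],[[0,0,0],[0,0,-5],0.7],[[0,0,-0.08],[-1,2.5,-8],0.7],[[0,0,-0.08],[-2.5,6.5,-8],0.7],[[0,0,-0.08],[-4,11,-8],0.7],[[0,0,-0.08],[-5.5,15.5,-8],0.7],[[0,0,-0.08],[-7,20,-8],0.7],[[0,0,-0.08],[-8.5,24.5,-8],0.7],[[0,0,-0.08],[-10,29,-8],0.7],[[0,0,-0.08],[-11.5,33.5,-8],0.7],[[0,0,-0.08],[-12.4,38,-8],0.7],[[0,0,-0.08],[-12.4,40.6,-8],0.7],[[0,0,-0.08],[-12.4,40.6,-8],0.7],[[0,0,-0.08],[-12.4,40.6,-8],0.7],[[0,0,-0.08],[-12.4,40.6,-8],0.7],[[0,0,-0.08],[-12.4,40.6,-8],0.7]]'

```text
time: 17.55
tool_pos: [0.6258, 0.2915, 0.1083]
tool_rot: [-0.0, 0.01, 1.0, -0.0]
contact_force: [-0.0, 1.2, -0.9]
gripper_width: 0.334
grasp_force: 59.0
```

```bash
python3 - <<'E'
from m import *
f=manip.grab_frame("wrist"); st()
a=cv2.cvtColor(f["image"],cv2.COLOR_RGB2BGR)
o=cv2.cvtColor(ortho(f,.53,.72,.12,.40,.0005,.029),cv2.COLOR_RGB2BGR)
a=cv2.resize(a[200:],(560,220)) 
cv2.imwrite("pics/p4.png",np.vstack([a,o]))
E
```

```text
tcp [0.6258 0.2916 0.1084] xang 178.84 F [ 0.6  0.5 -0.4] w 0.329 t 17.6 j [ 0.33  0.32  1.56 -0.    1.27 -1.22]
```

View pics/p4.png

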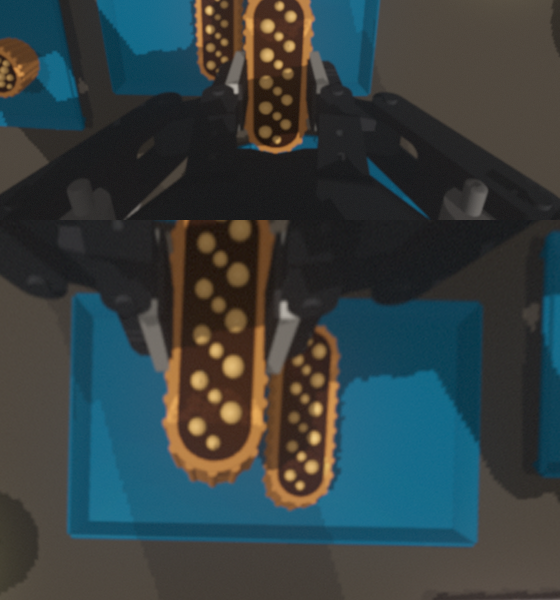

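The held finger is centred in the pads and parallel with the shown one, which is at about y=.245. I'll shift 3.5 mm outwards, then lower.

Request:
apply_moves --moves '[[[0,0,0],[0.2,0.35,0],0.7],[[0,0,0],[0.2,0.35,3.5],0.7],[[0,0,0],[0.2,0.35,6],0.7],[[0,0,0],[0.2,0.35,7.1],0.7],[[0,0,0],[0.2,0.35,7.3],0.7],[[0,0,0],[0.2,0.35,7.3],0.7],[[0,0,0],[0.2,0.35,7.3],0.7]]'

```text
time: 18.3
tool_pos: [0.6251, 0.2968, 0.0372]
tool_rot: [0.001, 0.009, 1.0, 0.001]
contact_force: [-0.2, -0.8, -0.9]
gripper_width: 0.332
grasp_force: 59.0
```

Request:
apply_moves --moves '[[[0,0,0],[0,0,0.1],0.7],[[0,0,0],[0,0,0.2],0.7],[[0,0,0],[0,0,0.2],0.7]]'

```text
time: 18.6
tool_pos: [0.6241, 0.2965, 0.0337]
tool_rot: [0.0, 0.009, 1.0, 0.0]
contact_force: [0.6, 0.1, -0.7]
gripper_width: 0.333
grasp_force: 59.0
```

Request:
apply_moves --moves '[[[0,0,0],[-0.1,-0.15,0.1],0.7],[[0,0,0],[-0.1,-0.15,0.2],0.7],[[0,0,0],[-0.1,-0.15,0.2],0.7]]'

```text
time: 18.9
tool_pos: [0.6251, 0.295, 0.0325]
tool_rot: [-0.0, 0.009, 1.0, 0.0]
contact_force: [-3.1, -0.5, 4.6]
gripper_width: 0.334
grasp_force: 59.7
```

Request:
apply_moves --moves '[[[0,0,0],[0,0,0],0.4],[[0,0,0],[0,0,0],0.2],[[0,0,0],[0,0,0],0.2],[[0,0,0],[0,0,0],0.2],[[0,0,0],[0,0,-0.7],0.2],[[0,0,0],[0,0,-1.7],0.2],[[0,0,0],[0,0,-3],0.2],[[0,0,0],[0,0,-6],0.2],[[0,0,0],[2,0,-10],0.1],[[0,0,0],[5,0,-12],0],[[0,0,0],[5,0,-12],0],[[0,0,0],[5,0,-12],0]]'

```text
time: 20.1
tool_pos: [0.5753, 0.2961, 0.1531]
tool_rot: [0.001, 0.009, 1.0, 0.0]
contact_force: [0.3, -0.9, -0.6]
gripper_width: 0.498
grasp_force: 0.0
```

```bash
python3 - <<'E'
from m import *
f=manip.grab_frame("wrist"); st()
o=cv2.cvtColor(ortho(f,.54,.71,.12,.40,.0005,.029),cv2.COLOR_RGB2BGR)
cv2.imwrite("pics/p5.png",o)
E
```

```text
tcp [0.5751 0.2958 0.1515] xang 178.93 F [-0.5  0.2 -0.2] w 0.502 t 20.15 j [ 0.36  0.18  1.64 -0.    1.32 -1.19]
```

View pics/p5.png

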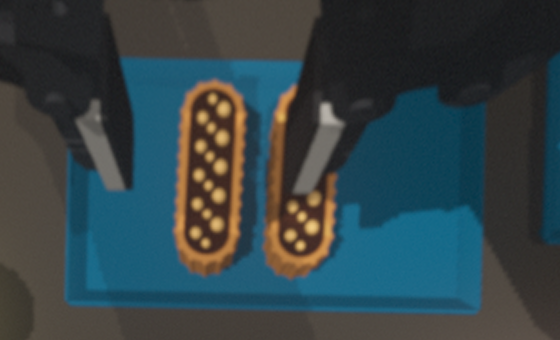

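The placed finger, (209,177), and the shown one, (301,178), are parallel and level, with a gap of about 15 mm. Next is the slice.

Request:
apply_moves --moves '[[[0,0,0.124],[2,-4,0],0],[[0,0,0.248],[4,-8,0],-0.2],[[0,0,0.372],[6,-12,0],-0.4],[[0,0,0.496],[8,-16.5,0],-0.65],[[0,0,0.62],[10,-21,0],-0.65],[[0,0,0.745],[11.6,-25.5,0],-0.65],[[0,0,0.869],[11.6,-30,0],-0.65],[[0,0,0.993],[11.6,-34.5,0],-0.65],[[0,0,1.117],[11.6,-39,0],-0.65],[[0,0,1.241],[11.6,-43.5,0],-0.65],[[0,0,1.241],[11.6,-48,0.5],-0.65],[[0,0,1.241],[11.6,-50.8,1],-0.65],[[0,0,1.241],[11.6,-50.8,1],-0.65],[[0,0,1.241],[11.6,-50.8,1],-0.65],[[0,0,1.241],[11.6,-50.8,1],-0.65],[[0,0,1.241],[11.6,-50.8,1],-0.65]]'

```text
time: 21.75
tool_pos: [0.4495, -0.2088, 0.1411]
tool_rot: [-0.0, 0.588, 0.809, 0.0]
contact_force: [-0.5, -0.1, 0.4]
gripper_width: 0.823
grasp_force: 0.0
```

```bash
python3 - <<'E'
from m import *
f=manip.grab_frame("wrist"); st()
o=cv2.cvtColor(ortho(f,.38,.70,-.33,0,.0006,.033),cv2.COLOR_RGB2BGR)
cv2.imwrite("pics/p6.png",o)
E
```

```text
tcp [ 0.4496 -0.2089  0.1413] xang 107.91 F [-0.2  0.  -0.3] w 0.826 t 21.8 j [-0.59 -0.17  2.01  0.    1.3  -0.9 ]
```

View pics/p6.png

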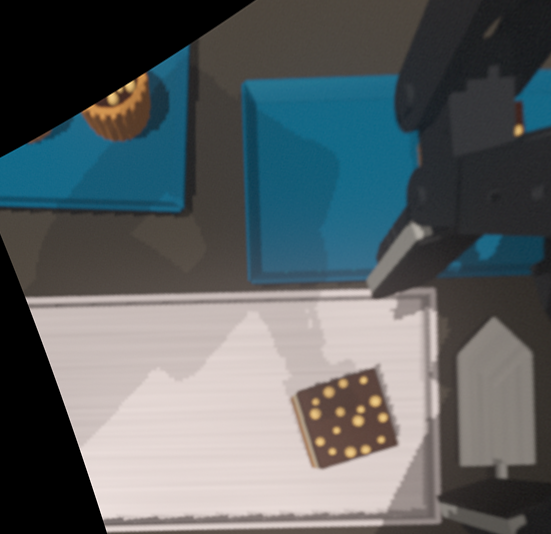

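The slice top is centred at (347,418), i.e. (.449,-.208) with yaw 17.6°, so the tool is aligned. Grip it.

Request:
apply_moves --moves '[[[0,0,0],[0.05,0,4],-0.65],[[0,0,0],[0.05,0,8],-0.65],[[0,0,0],[0.05,0,10.2],-0.65],[[0,0,0],[0.05,0,11.3],-0.65],[[0,0,0],[0.05,0,11.3],-0.65],[[0,0,0],[0.05,0,11.3],0.4],[[0,0,0],[0.05,0,11.3],0.4],[[0,0,0],[0.05,0,11.3],0.4],[[0,0,0],[0.05,0,11.3],0.4],[[0,0,0],[0.05,0,11.3],0.4]]'

```text
time: 22.8
tool_pos: [0.4508, -0.2104, 0.0305]
tool_rot: [0.002, 0.589, 0.808, 0.0]
contact_force: [0.6, 0.3, 6.7]
gripper_width: 0.569
grasp_force: 64.5
```

```bash
python3 - <<'E'
from m import *
st()
E
```

```text
tcp [ 0.4508 -0.2104  0.0305] xang 107.82 F [0.6 0.3 6.7] w 0.569 t 22.8 j [-0.59 -0.01  2.07  0.    1.08 -0.9 ]
```

Request:
apply_moves --moves '[[[0,0,0],[0,0,-1.5],0.4],[[0,0,0],[0,0,-5],0.4],[[0,0,0.14],[-1,2.5,-8],0.4],[[0,0,0.28],[-2.5,6.5,-8],0.4],[[0,0,0.28],[-4.5,10.5,-8],0.4],[[0,0,0.28],[-6.9,14.5,-8],0.4],[[0,0,0.28],[-6.9,14.5,-8],0.4],[[0,0,0.28],[-6.9,14.5,-8],0.4],[[0,0,0.28],[-6.9,14.5,-8],0.4],[[0,0,0.28],[-6.9,14.5,-8],0.4]]'

```text
time: 23.8
tool_pos: [0.6073, -0.2305, 0.1086]
tool_rot: [-0.0, 0.696, 0.718, -0.0]
contact_force: [-0.1, -0.2, -0.5]
gripper_width: 0.568
grasp_force: 63.7
```

```bash
python3 - <<'E'
from m import *
f=manip.grab_frame("wrist"); st()
a=cv2.cvtColor(f["image"],cv2.COLOR_RGB2BGR)
o=cv2.cvtColor(ortho(f,.52,.70,-.40,-.12,.0005,.035),cv2.COLOR_RGB2BGR)
cv2.imwrite("pics/p7.png",np.vstack([a[200:],o]))
E
```

```text
tcp [ 0.6074 -0.2306  0.1088] xang 91.75 F [-0.6 -0.2 -1.1] w 0.568 t 23.85 j [-0.48  0.23  1.66 -0.    1.25 -0.51]
```

View pics/p7.png

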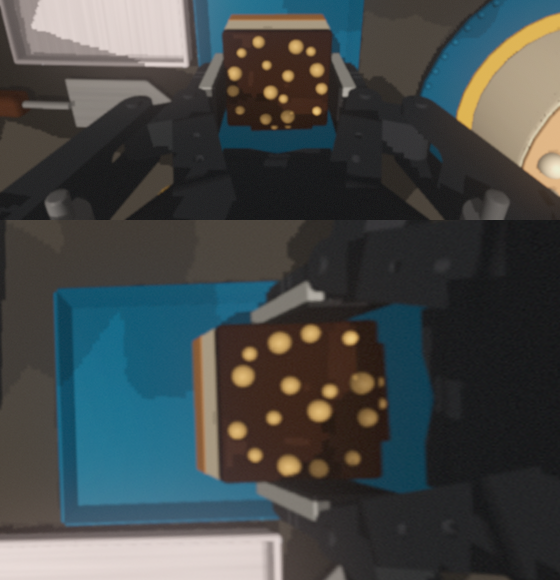

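```bash
python3 - <<'E'
from m import *
f=manip.grab_frame("wrist")
for p in [(223,229),(332,229),(226,327),(331,327)]: print(px2w(f,p,.111).round(4))
f=manip.grab_frame("top")
for d in manip.spot_point(f,"shown_slices_center"): print(round(d["score"],2),cam2w(f,d["location"]).round(4))
E
```

```text
[ 0.5837 -0.2029  0.111 ]
[ 0.6318 -0.2014  0.111 ]
[ 0.5839 -0.2542  0.111 ]
[ 0.6358 -0.2527  0.111 ]
```

The held slice is centred at (.609,-.228), giving a 12 mm gap to the shown one at y≈-.290. Lower it.

Request:
apply_moves --moves '[[[0,0,0],[0,0,3.5],0.4],[[0,0,0],[0,0,6],0.4],[[0,0,0],[0,0,7.2],0.4],[[0,0,0],[0,0,7.5],0.4],[[0,0,0],[0,0,7.5],0.4],[[0,0,0],[0,0,7.5],0.4]]'

```text
time: 24.6
tool_pos: [0.6089, -0.2311, 0.0344]
tool_rot: [0.001, 0.696, 0.718, 0.0]
contact_force: [-0.2, 0.1, -0.4]
gripper_width: 0.566
grasp_force: 63.7
```

Request:
apply_moves --moves '[[[0,0,0],[0,0,0.1],0.4],[[0,0,0],[0,0,0.1],0.4],[[0,0,0],[0,0,0.1],0.4]]'

```text
time: 24.9
tool_pos: [0.6085, -0.2308, 0.0326]
tool_rot: [0.0, 0.696, 0.718, 0.0]
contact_force: [0.2, 0.2, -1.2]
gripper_width: 0.57
grasp_force: 63.7
```

Request:
apply_moves --moves '[[[0,0,0],[0,0,0.1],0.4],[[0,0,0],[0,0,0.2],0.4],[[0,0,0],[0,0,0.2],0.4]]'

```text
time: 25.2
tool_pos: [0.6086, -0.2308, 0.0325]
tool_rot: [-0.0, 0.696, 0.718, -0.0]
contact_force: [-5.7, 3.2, 10.7]
gripper_width: 0.571
grasp_force: 64.9
```

Request:
apply_moves --moves '[[[0,0,0],[0,0,-0.15],0.4],[[0,0,0],[0,0,-0.15],-0.1],[[0,0,0],[0,0,-0.15],-0.45],[[0,0,0],[0,0,-0.15],-0.5],[[0,0,0],[0,0,-0.15],-0.5],[[0,0,0],[0,0,-2],-0.5],[[0,0,0],[0,0,-6],-0.5],[[0,0,-0.148],[0,0,-10],-0.7],[[0,0,-0.296],[3,-1,-14],-1],[[0,0,-0.444],[6,-2,-18],-1],[[0,0,-0.592],[9,-3,-22],-1],[[0,0,-0.74],[12,-4,-26],-1],[[0,0,-0.888],[15,-5,-30],-1],[[0,0,-1.036],[18,-6,-34],-1],[[0,0,-1.184],[21,-8,-36.5],-1],[[0,0,-1.332],[23.4,-8.2,-36.5],-1],[[0,0,-1.48],[23.4,-8.2,-36.5],-1],[[0,0,-1.54],[23.4,-8.2,-36.5],-1],[[0,0,-1.54],[23.4,-8.2,-36.5],-1],[[0,0,-1.54],[23.4,-8.2,-36.5],-1]]'

```text
time: 27.2
tool_pos: [0.519, 0.0006, 0.3962]
tool_rot: [0.001, 0.001, 1.0, -0.0]
contact_force: [-0.3, 0.4, -0.4]
gripper_width: 1.004
grasp_force: 0.0
```

```bash
python3 - <<'E'
from m import *
f=manip.grab_frame("wrist"); st()
o=ortho(f,.38,.74,-.40,.39,.001,.029)
cv2.imwrite("pics/fin.png",cv2.cvtColor(o,cv2.COLOR_RGB2BGR))
E
```

```text
tcp [5.190e-01 5.000e-04 3.959e-01] xang 179.93 F [ 0.4  0.4 -0.3] w 0.997 t 27.25 j [-0.14 -0.25  1.65  0.    1.74 -1.71]
```

View pics/fin.png

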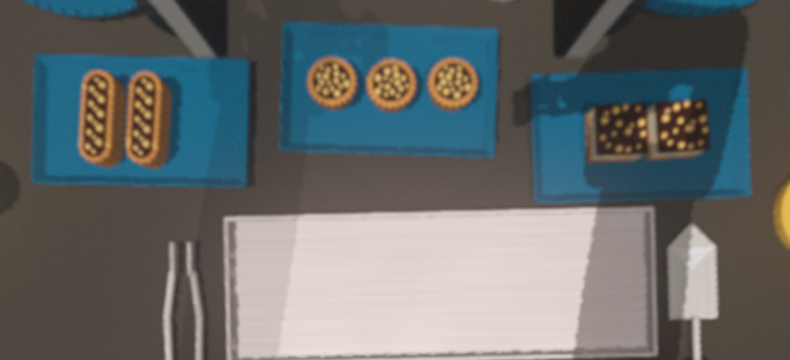

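The final view shows fingers at (97,117) and (147,118), tarts at (331,82), (391,84) and (452,83), and slices at (622,129) and (684,126). All rows are straight with small gaps, so I'm handing in.

```bash
python3 -c "
from plant import manip
print(manip.job_done())"
```

```text
the job is handed in; nothing more can be done
None
```

All four pastries are on their matching platters in straight rows with gaps of about 11–16 mm, and I handed the job in at about 27 s of the 93 s limit; the hand-in gave no verdict.

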